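Bring a loaded pipette over an opened vial

TASK

Open the purple-capped vial, which stands in the blue wire rack: lift its unscrewed cap straight off and set it, the way up it is, down into either recess of the white cap tray; do not drop it. Then take the blue pipette out of its stand and carry it over the things on the bench to the open vial, its yellow tip touching nothing, and stop ready to dispense: pipette upright, tip about 1 cm above the middle of the vial's mouth. Finish there still holding the pipette, with the vial left standing in the rack and the other vials, the orange pipette, the cartons and the meters left where they are.

Things in the scene. Friction and masses are not known exactly. Their poses are not given: they have to be found in the camera images.
- rack: blue wire rack, fixed, 76 x 184 mm with 2 rows of 5 open cells at 36 mm pitch; rows along its y; wires 3.6 mm thick, top wires at 62 mm above the bench; vials stand on its floor 8 mm above the bench. Origin under its centre on the bench, z up
- vial: the vial to be opened, loose in a cell of the rack (about 1 mm play), ivory plastic with a purple label band: body 30 mm diameter up to 66 mm, neck 26 mm outside, rim at 90 mm. About 80 g. Origin at the centre of its underside, z up
- vial_mouth (a point): centre of that vial's mouth, level with the rim (about 98 mm above the bench); mouth 21 mm inside diameter; moves with the vial
- cap: purple ribbed cap, already unscrewed, resting loosely on the rim of that vial: 34 mm outside diameter, 22 mm tall, 29 mm inside, open below, top 3 mm thick; it reaches 19 mm down over the neck with 1.5 mm play all round and lifts straight off. About 18 g. Origin at the centre of its open lower rim (71 mm above the vial's origin at the start), z up
- vial_red: bystander: closed vial like the other, with red band and red cap, in the same rack; 93 mm tall, cap 34 mm diameter. Origin at the centre of its underside
- vial_yellow: bystander: closed vial with yellow band and yellow cap, in the same rack; same size as the red one. Origin at the centre of its underside
- cap_tray: white cap tray, fixed, 126 x 66 x 12 mm block (x, y, z) with two round recesses in its top, side by side along its x. Origin under its centre on the bench, z up
- recess_a (a point): centre of the floor of one recess: 45 mm diameter, 6 mm deep, floor 6 mm above the bench; 28 mm from the tray's centre along its -x
- recess_b (a point): centre of the floor of the other recess, same size, 28 mm from the tray's centre along its +x
- stand: grey pipette stand, fixed: foot 144 x 84 mm, top plate 140 x 56 x 8 mm whose top is 110 mm above the bench, carried by four 8 mm steel posts near its corners. Two 21 mm holes on its x axis, 32 mm either side of the centre; a pipette hangs in each by its collar. Origin under its centre on the bench, z up
- pipette: the blue pipette (blue collar, band and button), about 90 g, hanging upright in a hole of the stand. Origin at its tip's point (15 mm above the bench at the start), z up its axis. Heights from there, mm: yellow tip 0-48, nozzle to 60, 16 mm barrel to 95, 28 mm collar to 99, handle 24 (its x) by 18 (its y) from 99 to 161, button to 176. Grip across the handle's 18 mm; lifts straight out
- tip: the pipette's yellow disposable tip, fixed on it; same origin and axes as the pipette
- spare_pipette: bystander: orange pipette without a tip in the other hole of the stand, 64 mm from the blue one; same shape, origin where the point of a tip would be
- carton_open: bystander: white and purple carton of tubes, top open showing purple caps, 115 x 62 mm, 71 mm tall, about 350 g. Origin under its centre
- carton_shut: bystander: white and purple carton with a purple top, 115 x 62 mm, 67 mm tall, about 350 g. Origin under its centre
- meter_a: bystander: black handheld glucose meter lying flat, 88 x 52 x 18 mm. Origin under its centre
- meter_b: bystander: a second black glucose meter like it, 88 x 52 x 18 mm. Origin under its centre
There are look-alikes about, which are no part of the job. Leave any pink look-alike of the stand alone.

How it is judged:
On the way, in this order (a step that is already met when the one before it is completed fails the run):
1. the purple cap sits in a recess of the cap tray, rim down and let go (((horizontal distance between cap and recess_a below 0.008 m and z of cap in the frame of recess_a between -0.003 and 0.003 m) or (horizontal distance between cap and recess_b below 0.008 m and z of cap in the frame of recess_b between -0.003 and 0.003 m)) and angle between cap's own z axis and vertical below 0.12 rad and contact force between the fingers and cap below 0.05 N), for 0.3 s.
2. the blue pipette is held by the fingers, lifted clear of its stand (z of pipette in the frame of stand above 0.112 m and contact force between the fingers and pipette above 2 N), for 0.2 s.
At the end, for the whole second after the job is handed in: Tip point 3 to 20 mm above the vial's rim, within 7 mm of the mouth's axis; pipette within 8 degrees of upright, still, held by the fingers, touching nothing else; cap let go, rim down on a recess floor of the tray (within 8 mm of its centre); vial upright on the rack's floor (all of step 1 and horizontal distance between pipette and vial_mouth below 0.007 m and z of pipette in the frame of vial_mouth between 0.003 and 0.02 m and angle between pipette's own z axis and vertical below 0.14 rad and linear speed of pipette below 0.012 m/s and angular speed of pipette below 0.15 rad/s and contact force between the fingers and pipette above 2 N and contact force between tip and anything else below 0.05 N and contact force between each of pipette, the fingers and vial below 0.05 N and contact force between pipette and rack below 0.05 N and contact force between pipette and stand below 0.05 N and contact force between pipette and cap_tray below 0.05 N and contact force between pipette and cap below 0.05 N and contact force between pipette and vial_red below 0.05 N and contact force between pipette and vial_yellow below 0.05 N and contact force between pipette and carton_open below 0.05 N and contact force between pipette and carton_shut below 0.05 N and linear speed of each of cap, vial below 0.02 m/s and angle between vial's own z axis and vertical below 0.12 rad and z of vial in the frame of rack below 0.012 m); the arm keeps its last pose, push and grip.
It fails at once if the pipette's tip touches something (more than 0.3 N) (contact force between tip and anything else above 0.3 N).
It fails at once if the cap is dropped: let go and falling faster than 0.7 m/s (about 25 mm of fall) (contact force between the fingers and cap below 0.01 N and linear speed of cap above 0.7 m/s).
It fails at once if the opened vial is pulled up more than 25 mm out of the rack or tipped more than 20 degrees (z of vial in the frame of rack above 0.033 m or angle between vial's own z axis and vertical above 0.35 rad).
It fails at once if a bystander (red or yellow vial, orange pipette, carton or meter) is shifted by more than 25 mm (distance of any of vial_red, vial_yellow, spare_pipette, carton_open, carton_shut, meter_a, meter_b from where it was at the start of the episode above 0.025 m).
It also fails if it takes over 64 s, if anything falls off the work surface, if the arm or the gripper's body presses on something with over 40 N, if the wrist force passes 120 N, or if a joint passes its speed limit or range.

ROBOT

A 7-joint arm with a two-finger parallel gripper is mounted at the origin on the work surface. World frame = base frame: x ahead of the robot, y to its left, z up, the work surface at z = 0. Lengths are in m, angles in rad, forces in N, time in s.
With the tool pointing down it reaches from about 0.4 to 0.875 m from the base axis. Payload 19.3 kg.
Tool frame: the origin (TCP) lies midway between the tips of the shut fingers; the grasp point (between the pads) lies 19 mm behind it (manip.grip_point_offset is the distance from the TCP to the grasp point, in m); z points along the fingers, y is the line along which they close (so a half turn about z gives the same grasp; the last joint's range is limited). The gripper opens to 85 mm and grips with 20 to 120 N. Pads are 22 mm wide; open, the fingers measure 114 mm over their backs; the gripper's body (76 mm by 85 mm) begins 54 mm behind the grasp point. The pads swing forward as they close: fully open they stand 13 mm farther back than shut.
Start: joints at [-1.346, 0.521, -0.036, 1.599, 0.021, 1.021, -0.113], TCP at [0.182, 0.598, 0.231] pointing down, gripper open.
Joint ranges: [-2.91, 2.91], [-0.3, 2.13], [-1.5, 1.42], [0.17, 2.43], [-1.26, 4.41], [0.16, 1.93], [-2.52, 2.52]. Speed limits (rad/s): [1.89, 1.89, 2.39, 2.39, 3.01, 3.01, 3.01].

INTERFACE

Orientations are given as a rotation vector (axis times angle).
In Python, from bench import manip gives the robot as it stands. The module is installed in compiled form; this text tells all that it offers.
- The arm moves only by the shell command python3 -m crank 'ROWS' [FORCE]. ROWS is JSON, a list of rows, each an object of numbers: "tx", "ty", "tz": the shift along the world's x, y, z in m; "rx", "ry", "rz": the turn, a rotation vector about the world's x, y, z in rad; "gripper": the finger opening in m, from 0 to 0.0854. In form: [{"tx": .., "ty": .., "tz": .., "rx": .., "ry": .., "rz": .., "gripper": ..}, ...]. A call has 1 to 10 rows; each row shifts and turns the commanded pose from where the row before left it; what a row does not reach is not made up. A row lasts 1/8 s, in which the tool goes at most 62.5 mm and 10.7 degrees, less where a joint would pass 70% of its speed; a pose out of reach is approached as far as the arm can. A call with a gripper value outside its range is refused whole. The fingers move at their own pace and stop on an object; FORCE is the grip in N (left out, the last holds). Time passes only in rows, so rows that do not move let the fingers close. It gives the time, the measured TCP pose, the force, the opening and the grip force at its end, in the units of the state.
- manip.read_state(): the state, without advancing time (a new reading comes with each control period).
- manip.read_camera(name): name is "scene" or "top"; returns a dict with "pixels" (420x560x3 uint8, red, green, blue), "z_map" (420x560 float32, m along the optical axis (not along the pixel's ray), 0 where there is no reading), "camera_matrix" (3x3 intrinsics, pixels), "k1" (the pictures are not rectified: a ray, as slopes to the right and down, at radius r is drawn at 1 + k1 r^2 times it, then the intrinsics apply), "pose" (4x4, takes a point from camera to world coordinates). Camera axes: x right, y down, z forward; pixel columns grow to the right and rows downward; lengths in m; the calibration is good to about 2 mm. A picture is of the moment at which its call begins.
- manip.sign_off(): hands the job in; it is judged then, once.
The state is a dict: "time": time; "joint_positions": joint angles; "qd": joint speeds; "effort": joint torques, N m; "eef_pos": TCP position; "tcp_rot": TCP orientation; "contact_force": force on the tool from outside, world axes, zero at the start; "ft_torque": the same for the moment, N m; "opening": finger opening in m; "gripper_force": force on a finger pad.
Only numpy, scipy, OpenCV 4.12 (cv2) and the standard library are available. Lean on these libraries where they do the work, as an engineer would, in place of code of your own. Each camera call takes 0.05 s, during which the arm holds its last target. There are 200 camera calls.

## Working session

There is one attempt and no reset: what is moved stays moved. The work goes in short steps, Python scripts to look and compute and a shell command to move; the robot and the scene stay as the last step left them, time stands still between calls to the robot, and variables do not carry over. Pictures are saved under pics/ and viewed, at most 10 in all, crops included, and the job is handed in when it is done.

```bash
mkdir -p pics
cat > h.py <<'E'
import numpy as np, cv2, pickle
from bench import manip
def grab(n):
    c=manip.read_camera(n); pickle.dump({k:np.array(v) if k!='k1' else v for k,v in c.items()},open(n+'.pkl','wb')); return c
def load(n): return pickle.load(open(n+'.pkl','rb'))
def rays(c,uv):
    K=c['camera_matrix']; uv=np.atleast_2d(np.float64(uv))
    return cv2.undistortPoints(uv[:,None],K,np.array([c['k1'],0,0,0.]))[:,0]
def cloud(c):
    h,w=c['z_map'].shape; u,v=np.meshgrid(np.arange(w),np.arange(h))
    r=rays(c,np.c_[u.ravel(),v.ravel()]); z=c['z_map'].ravel()[:,None]
    P=np.c_[r*z,z]@c['pose'][:3,:3].T+c['pose'][:3,3]; P[z[:,0]==0]=np.nan
    return P.reshape(h,w,3)
def onplane(c,uv,z):
    r=rays(c,uv); d=np.c_[r,np.ones(len(r))]@c['pose'][:3,:3].T; o=c['pose'][:3,3]
    return o+d*((z-o[2])/d[:,2:])
E
python3 - <<'E'
from h import *
for n in('scene','top'):
    c=grab(n); cv2.imwrite(f'pics/{n}0.png',cv2.resize(c['pixels'][:,:,::-1],(800,600),interpolation=cv2.INTER_CUBIC)); print(n,c['pose'].round(3).tolist(),c['k1'],c['camera_matrix'])
print(manip.read_state(), manip.grip_point_offset)
E
```

```text
scene [[-0.286, 0.59, -0.755, 1.235], [0.958, 0.187, -0.217, 0.135], [0.013, -0.786, -0.618, 0.709], [0.0, 0.0, 0.0, 1.0]] 0.023468442899019955 [[380.89048412   0.         277.34876311]
 [  0.         380.89048412 207.9758823 ]
 [  0.           0.           1.        ]]
top [[-0.023, -0.984, 0.178, 0.214], [-1.0, 0.023, -0.006, -0.08], [0.002, -0.178, -0.984, 1.396], [0.0, 0.0, 0.0, 1.0]] -0.029382424081717665 [[446.61177079   0.         280.36568217]
 [  0.         446.61177079 209.81839045]
 [  0.           0.           1.        ]]
{'time': 0.1, 'joint_positions': array([-1.34621877,  0.52193194, -0.0363291 ,  1.59990765,  0.02118782,
        1.02109913, -0.11277709]), 'qd': array([ 0.00073731, -0.00051253,  0.00076269, -0.00126472, -0.00080243,
       -0.00204879,  0.0014751 ]), 'effort': array([ 5.12409359e-03, -9.28480053e+01,  1.98533133e+00, -3.70538056e+01,
        1.83493114e-02,  5.48934069e-03, -5.53001007e-05]), 'eef_pos': array([0.18152469, 0.59776697, 0.23081279]), 'tcp_rot': array([-4.61338389e-01, -3.10744648e+00,  1.50435160e-03]), 'contact_force': array([ 0.43653193, -0.10178765,  0.04361714]), 'ft_torque': array([-0.01784791,  0.03184412,  0.00640583]), 'gripper_force': 0.0, 'opening': 0.08531890073656725} 0.0187
```

View pics/scene0.png

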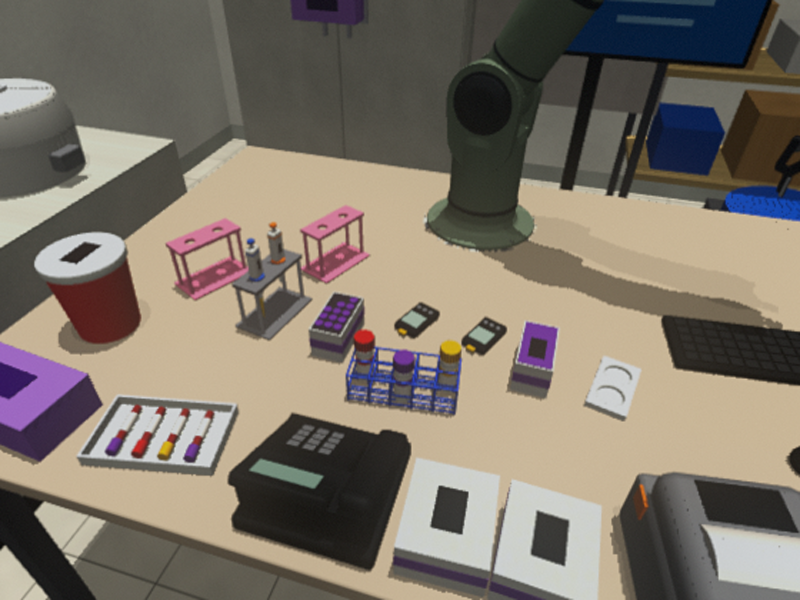

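View pics/top0.png

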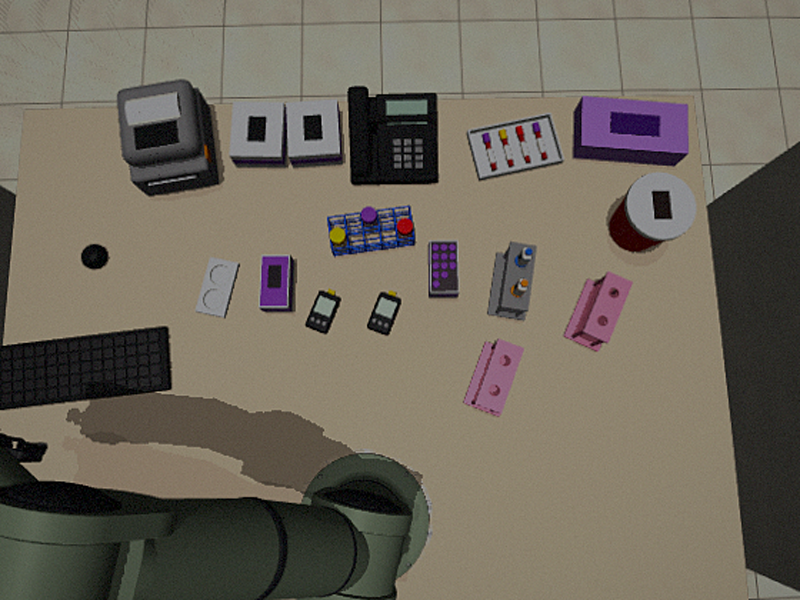

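The top picture (800 px view) shows the blue wire rack at (370,230), with three caps: purple (369,214), red (405,227) and yellow (338,235). The white tray is at (217,286). The grey stand is at (512,280), with the blue pipette at (525,253) and the orange one at (522,287). The pink stands at (597,312) and (494,377) are look-alikes. Other purple objects are tubes in the flat tray at (486,138) and (538,128), and carton tops at (277,282) and (443,268). Only the cap at (369,214) is on a vial in the blue wire rack. Next I'll measure it and confirm with an enlarged crop.

```bash
cat > m.py <<'E'
from h import *
T=load('top');S=load('scene');CT=cloud(T);CS=cloud(S)
def sel(c,box,hs,sat=90,val=40):
    x0,y0,x1,y1=[int(.7*b) for b in box]
    hsv=cv2.cvtColor(c['pixels'],cv2.COLOR_RGB2HSV); m=np.zeros(hsv.shape[:2],bool)
    s=hsv[y0:y1,x0:x1].astype(int); m[y0:y1,x0:x1]=(s[...,0]>=hs[0])&(s[...,0]<=hs[1])&(s[...,1]>sat)&(s[...,2]>val)
    return m
def rep(n,C,m,lo=0):
    P=C[m]; P=P[np.isfinite(P[:,0])]; P=P[P[:,2]>lo]
    if len(P)==0: print(n,'none',m.sum());return
    zt=np.percentile(P[:,2],90); Q=P[P[:,2]>zt-.006]
    v,u=np.nonzero(m)
    print(n,len(P),'px',u.mean().round(1),v.mean().round(1),'ztop',zt.round(4),'topmid',((Q.min(0)+Q.max(0))/2).round(4),'mean',Q.mean(0).round(4),'ext',np.ptp(Q,0).round(3))
E
python3 - <<'E'
from m import *
rep('cap T',CT,sel(T,(350,200,390,232),(125,160)),.08)
rep('cap S',CS,sel(S,(385,345,420,378),(125,160)),.08)
rep('red T',CT,sel(T,(390,212,420,245),(170,180)),.08); rep('yel T',CT,sel(T,(325,222,352,250),(20,32)),.08)
rep('blu T',CT,sel(T,(505,235,545,272),(100,125)),.1); rep('blu S',CS,sel(S,(235,230,275,285),(100,125)),.1)
rep('org T',CT,sel(T,(505,270,545,305),(5,20),150),.1); rep('org S',CS,sel(S,(260,215,295,270),(5,20),150),.1)
def rect(n,C,x0,y0,x1,y1,za,zb):
    P=C[int(y0*.7):int(y1*.7),int(x0*.7):int(x1*.7)].reshape(-1,3);P=P[(P[:,2]>za)&(P[:,2]<zb)]
    r=cv2.minAreaRect(P[:,:2].astype(np.float32)*1000);print(n,len(P),[np.round(a,1) for a in r],np.median(P[:,2]).round(4))
rect('standtop',CT,485,230,545,325,.104,.116);rect('standtopS',CS,225,220,315,320,.104,.116)
rect('tray T',CT,190,250,245,325,.007,.018);rect('rack T',CT,315,195,425,265,.055,.068)
for n,C,b in(('open',CT,(420,235,465,305)),('shut',CT,(250,245,300,318))): rect(n,C,*b,.05,.09)
# bench check
print('bench',np.nanmedian(CT[220:225,120:125,2]),np.nanmedian(CS[180:185,330:335,2]))
def crop(c,x0,y0,x1,y1,w,h): return cv2.resize(c['pixels'][int(y0*.7):int(y1*.7),int(x0*.7):int(x1*.7),::-1],(w,h),interpolation=cv2.INTER_CUBIC)
a=np.hstack([crop(T,480,225,560,325,320,400),crop(S,220,210,320,310,400,400)])
b=np.hstack([crop(T,315,190,435,265,320,200),crop(T,190,250,250,320,171,200),crop(S,575,345,655,425,229,200)])
b=cv2.resize(b,(720,200)); cv2.imwrite('pics/crop1.png',np.vstack([a,b]))
E
```

```text
cap T 98 px 257.9 150.1 ztop 0.1038 topmid [ 0.6339 -0.0247  0.1025] mean [ 0.6351 -0.0237  0.1012] ext [0.032 0.03  0.009]
cap S 138 px 282.3 250.5 ztop 0.1032 topmid [ 0.636  -0.0239  0.1009] mean [ 0.6369 -0.0236  0.1015] ext [0.032 0.032 0.007]
red T 51 px 283.2 157.9 ztop 0.1035 topmid [ 0.6069 -0.0997  0.1015] mean [ 0.6071 -0.1     0.1008] ext [0.031 0.03  0.008]
yel T 103 px 236.1 165.0 ztop 0.1039 topmid [0.5911 0.0435 0.1025] mean [0.5911 0.0432 0.1012] ext [0.033 0.033 0.009]
blu T 43 px 365.7 179.8 ztop 0.191 topmid [ 0.5244 -0.3396  0.191 ] mean [ 0.5237 -0.3395  0.1906] ext [0.012 0.012 0.009]
blu S 33 px 178.6 183.9 ztop 0.1922 topmid [ 0.5242 -0.3383  0.1898] mean [ 0.5248 -0.3389  0.1908] ext [0.007 0.01  0.005]
org T 33 px 363.7 200.5 ztop 0.1916 topmid [ 0.4613 -0.3272  0.1904] mean [ 0.4609 -0.3273  0.1896] ext [0.008 0.012 0.008]
org S 29 px 193.3 172.8 ztop 0.1909 topmid [ 0.4622 -0.3267  0.1909] mean [ 0.4627 -0.3266  0.1904] ext [0.011 0.008 0.005]
standtop 687 [array([ 493.7, -333.4]), array([ 57. , 141.5]), np.float64(79.1)] 0.1098
standtopS 722 [array([ 451.3, -375.2]), array([249.2, 197.7]), np.float64(15.6)] 0.1106
tray T 607 [array([506.2, 321.2]), array([107.5, 155.2]), np.float64(83.8)] 0.0114
rack T 329 [array([618.8, -26.5]), array([ 76.8, 183.7]), np.float64(6.8)] 0.0604
open 760 [array([ 526.9, -181.7]), array([ 62.6, 115.7]), np.float64(89.6)] 0.0673
shut 807 [array([503.2, 180.9]), array([ 63.4, 116.6]), np.float64(88.6)] 0.066
bench 0.000681022461743952 0.0013445476906789322
```

View pics/crop1.png

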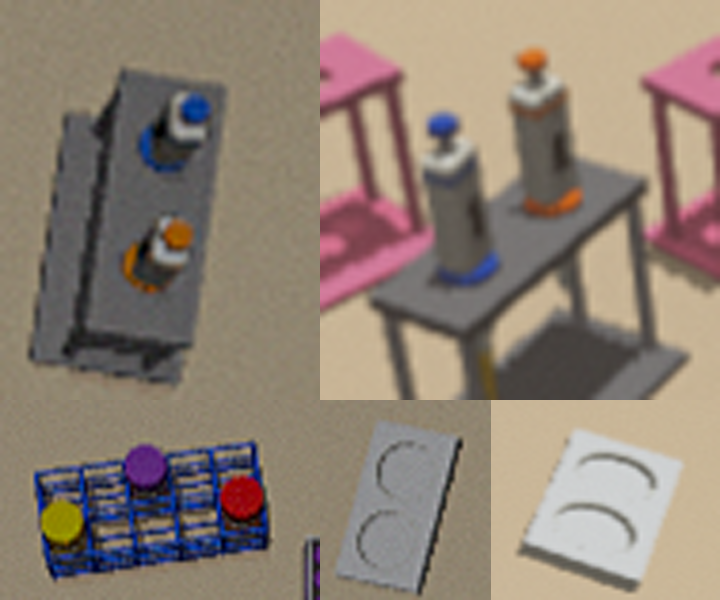

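The crops confirm the picks. The purple cap is in the middle cell of the rack's far row. The blue pipette is in the grey stand's outer hole and hangs upright. The white tray has two recesses, one towards +x and one towards −x. Next I'll refine the tray and the pipette's handle orientation.

Run:
```python
from m import *
for n,c,C,b in(('T',T,CT,(188,248,248,325)),('S',S,CS,(575,345,650,425))):
    x0,y0,x1,y1=[int(.7*k) for k in b]; hsv=cv2.cvtColor(c['pixels'],cv2.COLOR_RGB2HSV)[y0:y1,x0:x1]
    m=((hsv[...,1]<45)).astype(np.uint8); m=cv2.morphologyEx(m,cv2.MORPH_OPEN,np.ones((3,3)))
    k,l,st,ce=cv2.connectedComponentsWithStats(m); i=1+st[1:,4].argmax(); v,u=np.nonzero(l==i)
    P=onplane(c,np.c_[u+x0,v+y0],.012); r=cv2.minAreaRect((P[:,:2]*1000).astype(np.float32)); print('tray',n,len(P),r)
    Z=C[y0:y1,x0:x1][l==i]; print('z',np.nanmedian(Z[:,2]))
for n,C in(('T',CT),('S',CS)):
  for nm,c0 in(('blue',(.5243,-.339)),('org',(.462,-.327))):
    P=C.reshape(-1,3); P=P[(np.hypot(P[:,0]-c0[0],P[:,1]-c0[1])<.025)&(P[:,2]>.122)&(P[:,2]<.18)]
    a=np.radians(79.1); d=P[:,:2]-c0; q=np.c_[d@[np.sin(a),-np.cos(a)],d@[np.cos(a),np.sin(a)]]*1000
    print(n,nm,len(P),'along standx/y min,max',np.percentile(q,[3,97],0).round(1).tolist(),np.percentile(P[:,2],[2,98]).round(3))
    if n=='S':
        ang=np.degrees(np.arctan2(*np.polyfit(q[:,0],q[:,1],1)[:1],1)); print(cv2.minAreaRect((q).astype(np.float32)))
```

```text
tray T 874 ((503.7071533203125, 318.55157470703125), (70.28924560546875, 129.01211547851562), 75.99777221679688)
z 0.009783507058319652
tray S 1151 ((505.6878662109375, 317.10955810546875), (67.98612213134766, 137.4503173828125), 76.45963287353516)
z 0.01026129650881602
T blue 74 along standx/y min,max [[-12.4, -8.5], [9.0, 9.4]] [0.131 0.179]
T org 69 along standx/y min,max [[-12.6, -7.3], [8.0, 9.3]] [0.124 0.177]
S blue 204 along standx/y min,max [[-12.3, -6.0], [11.1, 9.3]] [0.124 0.178]
((-0.35770130157470703, 0.8208103179931641), (25.070068359375, 18.568405151367188), 10.218340873718262)
S org 196 along standx/y min,max [[-10.8, -8.8], [10.2, 8.8]] [0.124 0.177]
((-1.726919174194336, 0.8489828109741211), (20.01262092590332, 25.876497268676758), 81.63338470458984)
```

Both views agree. The cap is at (0.635, −0.024). The tray centre is (0.505, 0.318), so recess_b is at about (0.532, 0.311). The blue pipette's axis is at (0.524, −0.339), with the 24 mm side of the handle along the stand's long axis, so the closing direction is about 79°. Starting the move.

```bash
python3 -m crank '[{"tx":0.032,"ty":-0.044,"rz":0.0105,"gripper":0.085},{"tx":0.032,"ty":-0.044,"rz":0.0105},{"tx":0.032,"ty":-0.044,"rz":0.0105},{"tx":0.032,"ty":-0.044,"rz":0.0105},{"tx":0.032,"ty":-0.044,"rz":0.0105},{"tx":0.032,"ty":-0.044,"rz":0.0105},{"tx":0.032,"ty":-0.044,"rz":0.0105},{"tx":0.032,"ty":-0.044,"rz":0.0105},{"tx":0.032,"ty":-0.044,"rz":0.0105},{"tx":0.032,"ty":-0.044,"rz":0.0105}]' 30
```

```text
schema error: expected keys tx, ty, tz, rx, ry, rz, gripper
```

```bash
python3 -m crank '[{"tx":0.032,"ty":-0.044,"tz":0,"rx":0,"ry":0,"rz":0.0105,"gripper":0.085},{"tx":0.032,"ty":-0.044,"tz":0,"rx":0,"ry":0,"rz":0.0105,"gripper":0.085},{"tx":0.032,"ty":-0.044,"tz":0,"rx":0,"ry":0,"rz":0.0105,"gripper":0.085},{"tx":0.032,"ty":-0.044,"tz":0,"rx":0,"ry":0,"rz":0.0105,"gripper":0.085},{"tx":0.032,"ty":-0.044,"tz":0,"rx":0,"ry":0,"rz":0.0105,"gripper":0.085},{"tx":0.032,"ty":-0.044,"tz":0,"rx":0,"ry":0,"rz":0.0105,"gripper":0.085},{"tx":0.032,"ty":-0.044,"tz":0,"rx":0,"ry":0,"rz":0.0105,"gripper":0.085},{"tx":0.032,"ty":-0.044,"tz":0,"rx":0,"ry":0,"rz":0.0105,"gripper":0.085},{"tx":0.032,"ty":-0.044,"tz":0,"rx":0,"ry":0,"rz":0.0105,"gripper":0.085},{"tx":0.032,"ty":-0.044,"tz":0,"rx":0,"ry":0,"rz":0.0105,"gripper":0.085}]' 30
```

```text
time: 1.35
eef_pos: [0.5024, 0.1565, 0.2312]
tcp_rot: [-0.297, -3.127, 0.0]
contact_force: [1.1, 0.9, -0.6]
opening: 0.0848
gripper_force: 0.0
```

```bash
python3 -m crank '[{"tx":0.033,"ty":-0.045,"tz":0,"rx":0,"ry":0,"rz":0,"gripper":0.085},{"tx":0.033,"ty":-0.045,"tz":0,"rx":0,"ry":0,"rz":0,"gripper":0.085},{"tx":0.033,"ty":-0.045,"tz":0,"rx":0,"ry":0,"rz":0,"gripper":0.085},{"tx":0.033,"ty":-0.045,"tz":-0.02,"rx":0,"ry":0,"rz":0,"gripper":0.085},{"tx":0,"ty":0,"tz":-0.04,"rx":0,"ry":0,"rz":0,"gripper":0.085},{"tx":0,"ty":0,"tz":0,"rx":0,"ry":0,"rz":0,"gripper":0.085},{"tx":0,"ty":0,"tz":0,"rx":0,"ry":0,"rz":0,"gripper":0.085}]' 30
cat > v.py <<'E'
import sys
from h import *
# v.py name  sx0 sy0 sx1 sy1  tx0 ty0 tx1 ty1  (native pixels)
a=list(map(int,sys.argv[2:])); o=[]
for n,b in(('scene',a[:4]),('top',a[4:])):
    c=grab(n); o.append(cv2.resize(c['pixels'][b[1]:b[3],b[0]:b[2],::-1],(400,int(400*(b[3]-b[1])/(b[2]-b[0]))),interpolation=cv2.INTER_CUBIC))
H=max(i.shape[0] for i in o); o=[cv2.copyMakeBorder(i,0,H-i.shape[0],0,0,0) for i in o]
cv2.imwrite(f'pics/{sys.argv[1]}.png',np.hstack(o))
E
python3 v.py over 230 170 340 290 200 100 310 220
```

```text
time: 2.22
eef_pos: [0.6339, -0.0213, 0.1726]
tcp_rot: [0.296, 3.127, 0.001]
contact_force: [0.4, 0.5, 1.4]
opening: 0.0848
gripper_force: 0.0
```

View pics/over.png

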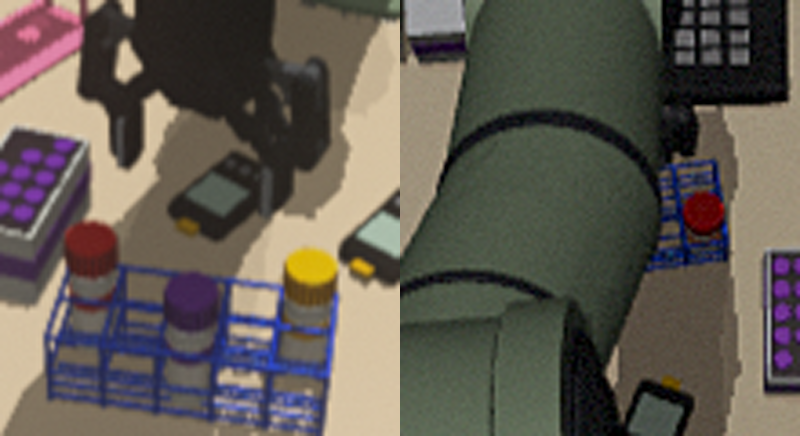

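The gripper stands over the purple cap at about (190,300) in the crop, and the neighbouring vials are clear of the fingers. Descending.

```bash
python3 -m crank '[{"tx":0.001,"ty":-0.0025,"tz":-0.03,"rx":0,"ry":0,"rz":0,"gripper":0.085},{"tx":0,"ty":0,"tz":-0.03,"rx":0,"ry":0,"rz":0,"gripper":0.085},{"tx":0,"ty":0,"tz":-0.0265,"rx":0,"ry":0,"rz":0,"gripper":0.085},{"tx":0,"ty":0,"tz":0,"rx":0,"ry":0,"rz":0,"gripper":0.085},{"tx":0,"ty":0,"tz":0,"rx":0,"ry":0,"rz":0,"gripper":0.025},{"tx":0,"ty":0,"tz":0,"rx":0,"ry":0,"rz":0,"gripper":0.025},{"tx":0,"ty":0,"tz":0,"rx":0,"ry":0,"rz":0,"gripper":0.025},{"tx":0,"ty":0,"tz":0,"rx":0,"ry":0,"rz":0,"gripper":0.025},{"tx":0,"ty":0,"tz":0,"rx":0,"ry":0,"rz":0,"gripper":0.025}]' 30
```

```text
time: 3.45
eef_pos: [0.6353, -0.0243, 0.0858]
tcp_rot: [0.297, 3.126, 0.001]
contact_force: [0.5, 0.6, 8.0]
opening: 0.033
gripper_force: 29.4
```

Gripped at 33 mm opening, which fits the 34 mm cap. Lifting straight up.

```bash
python3 -m crank '[{"tx":0,"ty":0,"tz":0.008,"rx":0,"ry":0,"rz":0,"gripper":0.025},{"tx":0,"ty":0,"tz":0.012,"rx":0,"ry":0,"rz":0,"gripper":0.025},{"tx":0,"ty":0,"tz":0.012,"rx":0,"ry":0,"rz":0,"gripper":0.025},{"tx":0,"ty":0,"tz":0.015,"rx":0,"ry":0,"rz":0,"gripper":0.025},{"tx":0,"ty":0,"tz":0.02,"rx":0,"ry":0,"rz":0,"gripper":0.025},{"tx":0,"ty":0,"tz":0.02,"rx":0,"ry":0,"rz":0,"gripper":0.025},{"tx":0,"ty":0,"tz":0,"rx":0,"ry":0,"rz":0,"gripper":0.025}]'
python3 v.py lifted 230 170 340 290 200 100 310 220
```

```text
time: 4.32
eef_pos: [0.6354, -0.0245, 0.1739]
tcp_rot: [0.298, 3.125, 0.001]
contact_force: [0.6, 0.1, -0.5]
opening: 0.033
gripper_force: 30.0
```

View pics/lifted.png

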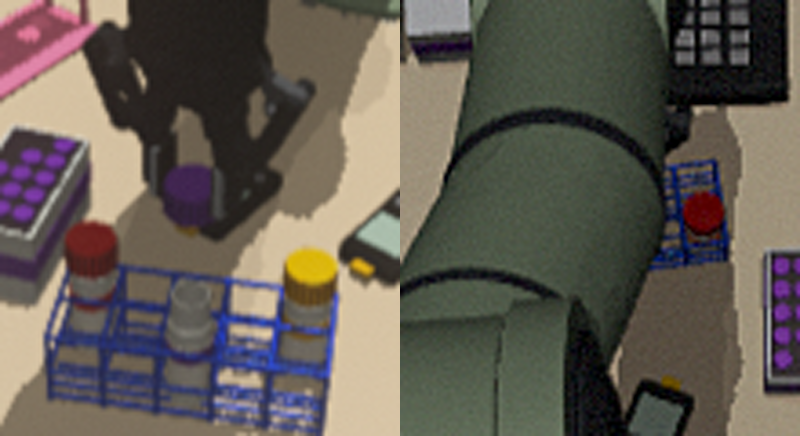

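The cap is off and held at (190,200) in the crop. The vial stands open at (190,300). Carrying the cap to the tray, and measuring the open mouth from this image.

```bash
python3 -m crank '[{"tx":-0.013,"ty":0.042,"tz":0,"rx":0,"ry":0,"rz":0,"gripper":0.025},{"tx":-0.013,"ty":0.042,"tz":0,"rx":0,"ry":0,"rz":0,"gripper":0.025},{"tx":-0.013,"ty":0.042,"tz":0,"rx":0,"ry":0,"rz":0,"gripper":0.025},{"tx":-0.013,"ty":0.042,"tz":0,"rx":0,"ry":0,"rz":0,"gripper":0.025},{"tx":-0.013,"ty":0.042,"tz":0,"rx":0,"ry":0,"rz":0,"gripper":0.025},{"tx":-0.013,"ty":0.042,"tz":0,"rx":0,"ry":0,"rz":0,"gripper":0.025},{"tx":-0.013,"ty":0.042,"tz":0,"rx":0,"ry":0,"rz":0,"gripper":0.025},{"tx":-0.013,"ty":0.042,"tz":-0.03,"rx":0,"ry":0,"rz":0,"gripper":0.025},{"tx":0,"ty":0,"tz":-0.05,"rx":0,"ry":0,"rz":0,"gripper":0.025},{"tx":0,"ty":0,"tz":0,"rx":0,"ry":0,"rz":0,"gripper":0.025}]'
python3 - <<'E'
from h import *
S0=load('scene'); C=cloud(S0)   # picture with cap lifted
T=grab('top');D=cloud(T)
S=grab('scene');C=cloud(S)
for n,Q in(('S',C),('T',D)):
    P=Q.reshape(-1,3); P=P[(np.hypot(P[:,0]-.6355,P[:,1]+.024)<.022)&(P[:,2]>.092)&(P[:,2]<.106)]
    print(n,len(P), cv2.minEnclosingCircle((P[:,:2]*1000).astype(np.float32)) if len(P) else '',np.median(P[:,2]) if len(P) else '')
E
python3 v.py tray 370 210 500 330 110 150 240 270
```

```text
time: 5.68
eef_pos: [0.5284, 0.3104, 0.0885]
tcp_rot: [-0.296, -3.122, 0.007]
contact_force: [-0.2, -0.8, -0.6]
opening: 0.0328
gripper_force: 30.1
S 64 ((634.0701293945312, -25.22547721862793), 13.904794692993164) 0.09660307789245748
T 25 ((636.4440307617188, -24.50079345703125), 13.800963401794434) 0.09746803402596393
```

View pics/tray.png

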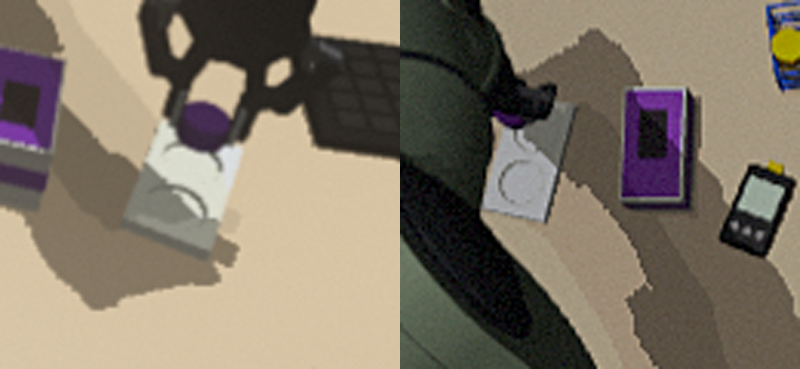

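The cap hangs above the near side of the tray: cap at (203,125), tray recesses at (185,205) and (195,165) in the left crop. Checking the recess and cap positions numerically.

Run:
```python
from h import *
T=load('top');S=load('scene');C=cloud(S)
print('recess_a from top px',onplane(T,[[149.7,210.1]],.012))
hsv=cv2.cvtColor(S['pixels'],cv2.COLOR_RGB2HSV)
m=np.zeros(hsv.shape[:2],bool); m[235:265,420:455]=True; m&=(hsv[...,0]>125)&(hsv[...,0]<160)&(hsv[...,1]>90)
P=C[m];P=P[(P[:,2]>.07)&(P[:,2]<.13)]; print('cap',len(P),np.percentile(P,[3,97],0).round(4).tolist()); Q=P[P[:,2]>np.percentile(P[:,2],97)-.008]
d=P[:,:2]; import scipy.optimize as so
f=so.least_squares(lambda c:np.hypot(*(d-c).T)[P[:,2]<.095]-.017,[.53,.31]); print('circle',f.x)
# tray edges in both views: white/grey low saturation, corner fit by projecting model
g=cv2.cvtColor(S['pixels'],cv2.COLOR_RGB2GRAY)
for c in([.532,.311],[.478,.325]):
    a=np.linspace(0,6.28,5)[:-1]; W=np.c_[c[0]+.0225*np.cos(a),c[1]+.0225*np.sin(a),np.full(4,.012),]
    for n,I in(('S',S),('T',T)):
        p=(np.c_[W,np.ones(4)]@np.linalg.inv(I['pose']).T)[:,:3]; uv=cv2.projectPoints(p,np.zeros(3),np.zeros(3),I['camera_matrix'],np.array([I['k1'],0,0,0.]))[0][:,0]
        o=np.array([370,210]) if n=='S' else np.array([110,150]); print(c,n,((uv-o)*400/130).round(0).tolist())
print(manip.read_state()['eef_pos'])
```

```text
recess_a from top px [[0.47271785 0.32374344 0.012     ]]
cap 109 [[0.5178, 0.296, 0.1049], [0.545, 0.323, 0.1091]]
circle [0.53 0.31]Traceback (most recent call last):
  File "<stdin>", line 14, in <module>
cv2.error: OpenCV(4.12.0) /io/opencv/modules/calib3d/src/calibration_base.cpp:1490: error: (-215:Assertion failed) npoints >= 0 && (depth == CV_32F || depth == CV_64F) in function 'projectPoints'
```

```bash
python3 -m crank '[{"tx":0,"ty":0,"tz":-0.03,"rx":0,"ry":0,"rz":0,"gripper":0.025},{"tx":0,"ty":0,"tz":-0.025,"rx":0,"ry":0,"rz":0,"gripper":0.025},{"tx":0,"ty":0,"tz":-0.01,"rx":0,"ry":0,"rz":0,"gripper":0.025},{"tx":0,"ty":0,"tz":-0.006,"rx":0,"ry":0,"rz":0,"gripper":0.025},{"tx":0,"ty":0,"tz":0,"rx":0,"ry":0,"rz":0,"gripper":0.025},{"tx":0,"ty":0,"tz":0,"rx":0,"ry":0,"rz":0,"gripper":0.025}]'
```

```text
time: 6.62
eef_pos: [0.531, 0.3118, 0.0216]
tcp_rot: [0.298, 3.127, 0.001]
contact_force: [-1.1, -0.0, -0.0]
opening: 0.0327
gripper_force: 30.1
```

Rim now about 8 mm above the recess floor. Lowering until it touches.

```bash
python3 -m crank '[{"tx":-0.001,"ty":0,"tz":-0.003,"rx":0,"ry":0,"rz":0,"gripper":0.025},{"tx":0,"ty":0,"tz":-0.003,"rx":0,"ry":0,"rz":0,"gripper":0.025},{"tx":0,"ty":0,"tz":-0.0015,"rx":0,"ry":0,"rz":0,"gripper":0.025},{"tx":0,"ty":0,"tz":0,"rx":0,"ry":0,"rz":0,"gripper":0.025},{"tx":0,"ty":0,"tz":0,"rx":0,"ry":0,"rz":0,"gripper":0.025}]'
```

```text
time: 7.25
eef_pos: [0.5296, 0.3115, 0.0133]
tcp_rot: [-0.298, -3.127, 0.0]
contact_force: [-0.5, 0.1, -0.6]
opening: 0.033
gripper_force: 30.1
```

```bash
python3 -m crank '[{"tx":0,"ty":0,"tz":-0.001,"rx":0,"ry":0,"rz":0,"gripper":0.025},{"tx":0,"ty":0,"tz":0,"rx":0,"ry":0,"rz":0,"gripper":0.025}]'
```

```text
time: 7.5
eef_pos: [0.5297, 0.3116, 0.0128]
tcp_rot: [0.298, 3.127, 0.0]
contact_force: [-2.9, -1.0, 8.6]
opening: 0.0328
gripper_force: 30.9
```

The contact came at exactly the height expected for the recess floor. Releasing, then rising.

```bash
python3 -m crank '[{"tx":0,"ty":0,"tz":0,"rx":0,"ry":0,"rz":0,"gripper":0.06},{"tx":0,"ty":0,"tz":0,"rx":0,"ry":0,"rz":0,"gripper":0.07},{"tx":0,"ty":0,"tz":0,"rx":0,"ry":0,"rz":0,"gripper":0.07},{"tx":0,"ty":0,"tz":0,"rx":0,"ry":0,"rz":0,"gripper":0.07},{"tx":0,"ty":0,"tz":0.02,"rx":0,"ry":0,"rz":0,"gripper":0.07},{"tx":0,"ty":0,"tz":0.05,"rx":0,"ry":0,"rz":0,"gripper":0.07},{"tx":0,"ty":0,"tz":0.06,"rx":0,"ry":0,"rz":0,"gripper":0.07},{"tx":0,"ty":0,"tz":0.06,"rx":0,"ry":0,"rz":0,"gripper":0.07},{"tx":0,"ty":0,"tz":0.06,"rx":0,"ry":0,"rz":0,"gripper":0.07},{"tx":0,"ty":-0.03,"tz":0.03,"rx":0,"ry":0,"rz":0,"gripper":0.07}]'
python3 v.py placed 370 210 500 330 110 150 240 270
```

```text
time: 8.75
eef_pos: [0.5296, 0.283, 0.2969]
tcp_rot: [0.293, 3.124, 0.006]
contact_force: [0.8, -0.5, -0.8]
opening: 0.0703
gripper_force: 0.0
```

View pics/placed.png

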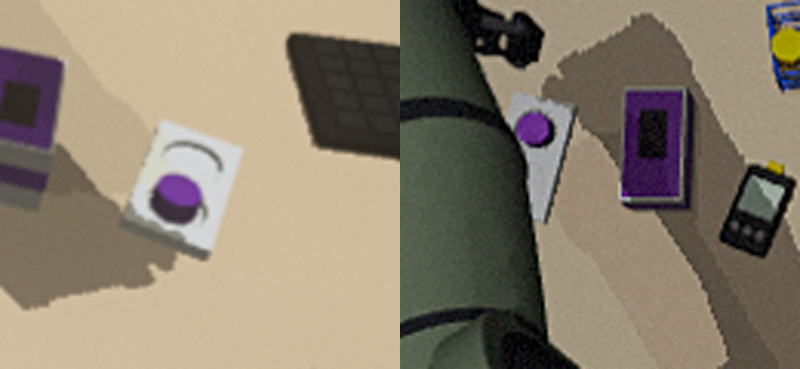

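The cap sits rim down in the +x recess, at (177,198) in the left crop and (534,128) in the right. Moving on to the pipette.

```bash
python3 - <<'E'
from h import *
S=load('scene');C=cloud(S);hsv=cv2.cvtColor(S['pixels'],cv2.COLOR_RGB2HSV)
m=np.zeros(hsv.shape[:2],bool); m[262:290,415:442]=True; m&=(hsv[...,0]>125)&(hsv[...,0]<160)&(hsv[...,1]>90)
P=C[m];P=P[P[:,2]>.024];print(len(P),np.percentile(P,[3,97],0).round(4).tolist(),np.median(P,0))
E
python3 -m crank '[{"tx":0,"ty":-0.056,"tz":0,"rx":0,"ry":0,"rz":0,"gripper":0.07},{"tx":0,"ty":-0.056,"tz":0,"rx":0,"ry":0,"rz":0,"gripper":0.07},{"tx":0,"ty":-0.056,"tz":0,"rx":0,"ry":0,"rz":0,"gripper":0.07},{"tx":0,"ty":-0.056,"tz":0,"rx":0,"ry":0,"rz":0,"gripper":0.07},{"tx":0,"ty":-0.056,"tz":0,"rx":0,"ry":0,"rz":0,"gripper":0.07},{"tx":0,"ty":-0.056,"tz":0,"rx":0,"ry":0,"rz":0,"gripper":0.07},{"tx":0,"ty":-0.056,"tz":0,"rx":0,"ry":0,"rz":0,"gripper":0.07},{"tx":0,"ty":-0.056,"tz":0,"rx":0,"ry":0,"rz":0,"gripper":0.07},{"tx":0,"ty":-0.056,"tz":0,"rx":0,"ry":0,"rz":0,"gripper":0.07},{"tx":0,"ty":-0.056,"tz":0,"rx":0,"ry":0,"rz":0,"gripper":0.07}]'
```

```text
112 [[0.5155, 0.2962, 0.0258], [0.5434, 0.3234, 0.0301]] [0.53080123 0.31003335 0.02767187]
time: 10.1
eef_pos: [0.5293, -0.2799, 0.2929]
tcp_rot: [0.297, 3.127, 0.001]
contact_force: [0.8, 0.9, 0.5]
opening: 0.07
gripper_force: 0.0
```

```bash
python3 -m crank '[{"tx":-0.0026,"ty":-0.03,"tz":0,"rx":0,"ry":0,"rz":0,"gripper":0.07},{"tx":-0.0026,"ty":-0.03,"tz":0,"rx":0,"ry":0,"rz":0,"gripper":0.07},{"tx":0,"ty":0,"tz":0,"rx":0,"ry":0,"rz":0,"gripper":0.07},{"tx":0,"ty":0,"tz":0,"rx":0,"ry":0,"rz":0,"gripper":0.07}]'; python3 -c "
from bench import manip;print(manip.read_state()['joint_positions'].round(2))"
```

```text
time: 10.6
eef_pos: [0.5245, -0.3376, 0.2925]
tcp_rot: [0.297, 3.127, 0.001]
contact_force: [0.4, -0.1, -0.2]
opening: 0.0704
gripper_force: 0.0
[ 0.26  0.48  0.33  1.54 -0.17  1.14  2.  ]
```

```bash
python3 -m crank '[{"tx":0,"ty":-0.0015,"tz":-0.05,"rx":0,"ry":0,"rz":0,"gripper":0.07},{"tx":0,"ty":0,"tz":-0.04,"rx":0,"ry":0,"rz":0,"gripper":0.07},{"tx":0,"ty":0,"tz":-0.03,"rx":0,"ry":0,"rz":0,"gripper":0.07},{"tx":0,"ty":0,"tz":-0.02,"rx":0,"ry":0,"rz":0,"gripper":0.07},{"tx":0,"ty":0,"tz":-0.0145,"rx":0,"ry":0,"rz":0,"gripper":0.07},{"tx":0,"ty":0,"tz":0,"rx":0,"ry":0,"rz":0,"gripper":0.07},{"tx":0,"ty":0,"tz":0,"rx":0,"ry":0,"rz":0,"gripper":0.03},{"tx":0,"ty":0,"tz":0,"rx":0,"ry":0,"rz":0,"gripper":0.03},{"tx":0,"ty":0,"tz":0,"rx":0,"ry":0,"rz":0,"gripper":0.03}]' 40
python3 v.py pip 145 110 245 230 310 130 410 250
```

```text
time: 11.72
eef_pos: [0.5246, -0.34, 0.1383]
tcp_rot: [0.298, 3.127, -0.0]
contact_force: [-0.2, 0.1, -0.3]
opening: 0.0304
gripper_force: 0.0
```

View pics/pip.png

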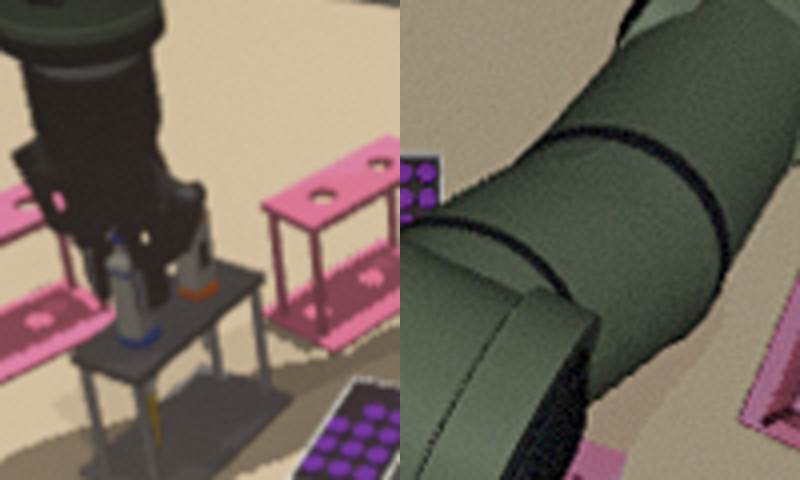

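The blue pipette's handle at (130,290) stands upright between the two fingers. The orange one at (200,250) is clear. Closing.

```bash
python3 -m crank '[{"tx":0,"ty":0,"tz":0,"rx":0,"ry":0,"rz":0,"gripper":0.01},{"tx":0,"ty":0,"tz":0,"rx":0,"ry":0,"rz":0,"gripper":0.01},{"tx":0,"ty":0,"tz":0,"rx":0,"ry":0,"rz":0,"gripper":0.01},{"tx":0,"ty":0,"tz":0,"rx":0,"ry":0,"rz":0,"gripper":0.01}]' 40
```

```text
time: 12.32
eef_pos: [0.5245, -0.34, 0.138]
tcp_rot: [0.298, 3.127, -0.0]
contact_force: [-0.0, 0.4, 5.5]
opening: 0.0179
gripper_force: 41.3
```

Opening 17.9 mm, which matches the handle's 18 mm. Lifting straight up.

```bash
python3 -m crank '[{"tx":0,"ty":0,"tz":0.005,"rx":0,"ry":0,"rz":0,"gripper":0.01},{"tx":0,"ty":0,"tz":0.01,"rx":0,"ry":0,"rz":0,"gripper":0.01},{"tx":0,"ty":0,"tz":0.015,"rx":0,"ry":0,"rz":0,"gripper":0.01},{"tx":0,"ty":0,"tz":0.02,"rx":0,"ry":0,"rz":0,"gripper":0.01},{"tx":0,"ty":0,"tz":0.02,"rx":0,"ry":0,"rz":0,"gripper":0.01},{"tx":0,"ty":0,"tz":0.02,"rx":0,"ry":0,"rz":0,"gripper":0.01},{"tx":0,"ty":0,"tz":0.02,"rx":0,"ry":0,"rz":0,"gripper":0.01},{"tx":0,"ty":0,"tz":0.02,"rx":0,"ry":0,"rz":0,"gripper":0.01},{"tx":0,"ty":0,"tz":0.015,"rx":0,"ry":0,"rz":0,"gripper":0.01},{"tx":0,"ty":0,"tz":0,"rx":0,"ry":0,"rz":0,"gripper":0.01}]'
```

```text
time: 13.58
eef_pos: [0.5247, -0.3402, 0.2841]
tcp_rot: [0.298, 3.126, -0.001]
contact_force: [-0.2, -1.0, -1.3]
opening: 0.0175
gripper_force: 40.6
```

```bash
python3 -m crank '[{"tx":0,"ty":0,"tz":0,"rx":0,"ry":0,"rz":0,"gripper":0.01},{"tx":0,"ty":0,"tz":0,"rx":0,"ry":0,"rz":0,"gripper":0.01}]'
python3 - <<'E'
from h import *
S=grab('scene');C=cloud(S);hsv=cv2.cvtColor(S['pixels'],cv2.COLOR_RGB2HSV)
P=C.reshape(-1,3); k=(np.hypot(P[:,0]-.5245,P[:,1]+.34)<.03)&(P[:,2]>.13)&(P[:,2]<.27)
h=hsv.reshape(-1,3); y=k&(h[:,0]>18)&(h[:,0]<35)&(h[:,1]>90)
for n,m in(('all below .25',k&(P[:,2]<.25)),('yellow',y)):
    Q=P[m]; print(n,len(Q),Q.min(0).round(4),Q.max(0).round(4))
    f=[np.polyfit(Q[:,2],Q[:,i],1) for i in(0,1)]; print('slope',f)
v,u=np.nonzero(y.reshape(420,560)); print('px',u.min(),u.max(),v.min(),v.max(),u[v==v.max()])
E
```

```text
time: 13.82
eef_pos: [0.5242, -0.3398, 0.282]
tcp_rot: [-0.298, -3.126, -0.001]
contact_force: [0.2, -0.4, -1.7]
opening: 0.0172
gripper_force: 40.6
all below .25 112 [ 0.5191 -0.3456  0.163 ] [ 0.5322 -0.331   0.2483]
slope [array([0.07202052, 0.51010781]), array([ 0.04886626, -0.34839594])]
yellow 27 [ 0.5217 -0.3427  0.1659] [ 0.5274 -0.3349  0.2076]
slope [array([0.06135462, 0.51220191]), array([ 0.03726498, -0.34662888])]
px 173 176 163 176 [176]
```

The pipette hangs upright, with its tip at about z = 0.16 m, clear of the stand. Carrying it over to the vial.

```bash
python3 -m crank '[{"tx":0.004,"ty":0.012,"tz":0,"rx":0,"ry":0,"rz":0,"gripper":0.01},{"tx":0.009,"ty":0.025,"tz":0,"rx":0,"ry":0,"rz":0,"gripper":0.01},{"tx":0.014,"ty":0.04,"tz":0,"rx":0,"ry":0,"rz":0,"gripper":0.01},{"tx":0.014,"ty":0.04,"tz":0,"rx":0,"ry":0,"rz":0,"gripper":0.01},{"tx":0.014,"ty":0.04,"tz":0,"rx":0,"ry":0,"rz":0,"gripper":0.01},{"tx":0.014,"ty":0.04,"tz":0,"rx":0,"ry":0,"rz":0,"gripper":0.01},{"tx":0.014,"ty":0.04,"tz":0,"rx":0,"ry":0,"rz":0,"gripper":0.01},{"tx":0.013,"ty":0.038,"tz":0,"rx":0,"ry":0,"rz":0,"gripper":0.01},{"tx":0.009,"ty":0.025,"tz":0,"rx":0,"ry":0,"rz":0,"gripper":0.01},{"tx":0.006,"ty":0.015,"tz":0,"rx":0,"ry":0,"rz":0,"gripper":0.01}]'
python3 -m crank '[{"tx":0,"ty":0,"tz":0,"rx":0,"ry":0,"rz":0,"gripper":0.01},{"tx":0,"ty":0,"tz":0,"rx":0,"ry":0,"rz":0,"gripper":0.01},{"tx":0,"ty":0,"tz":0,"rx":0,"ry":0,"rz":0,"gripper":0.01}]'
cat > tip.py <<'E'
from h import *
S=grab('scene');C=cloud(S);hsv=cv2.cvtColor(S['pixels'],cv2.COLOR_RGB2HSV);e=manip.read_state()['eef_pos']
P=C.reshape(-1,3);h=hsv.reshape(-1,3); v,u=np.mgrid[:420,:560].reshape(2,-1)
k=(np.hypot(P[:,0]-e[0],P[:,1]-e[1])<.03)&(P[:,2]>.102)&(P[:,2]<e[2]-.035)
Q=P[k]; print('eef',e.round(4),'zmin',Q[:,2].min().round(4)); f=[np.polyfit(Q[:,2],Q[:,i],1) for i in(0,1)]
zt=e[2]-.123; print('slope',f[0][0],f[1][0],'tip',[np.polyval(q,zt).round(4) for q in f],'n',len(Q))
m=(np.hypot(P[:,0]-.635,P[:,1]+.0245)<.022)&(P[:,2]>.09)&(P[:,2]<.101)
print('mouth',m.sum(),cv2.minEnclosingCircle((P[m][:,:2]*1000).astype(np.float32)))
E
python3 tip.py
```

```text
time: 15.12
eef_pos: [0.6356, -0.0227, 0.2825]
tcp_rot: [-0.295, -3.127, -0.001]
contact_force: [0.5, -0.6, -1.1]
opening: 0.0177
gripper_force: 40.6
time: 15.5
eef_pos: [0.6352, -0.0262, 0.2829]
tcp_rot: [0.3, 3.127, -0.0]
contact_force: [-0.1, -1.0, -0.5]
opening: 0.0177
gripper_force: 40.6
eef [ 0.6352 -0.026   0.2829] zmin 0.1621
slope 0.0695779468825159 0.02198625162774033 tip [np.float64(0.6332), np.float64(-0.0272)] n 137
mouth 76 ((633.9182739257812, -25.5954532623291), 13.939627647399902)
```

Tip and mouth, measured in the same picture, agree to within about 2 mm. Lowering in stages.

```bash
python3 -m crank '[{"tx":0.0012,"ty":0.0015,"tz":-0.01,"rx":0,"ry":0,"rz":0,"gripper":0.01},{"tx":0,"ty":0,"tz":-0.012,"rx":0,"ry":0,"rz":0,"gripper":0.01},{"tx":0,"ty":0,"tz":-0.01,"rx":0,"ry":0,"rz":0,"gripper":0.01},{"tx":0,"ty":0,"tz":-0.008,"rx":0,"ry":0,"rz":0,"gripper":0.01},{"tx":0,"ty":0,"tz":-0.005,"rx":0,"ry":0,"rz":0,"gripper":0.01},{"tx":0,"ty":0,"tz":-0.003,"rx":0,"ry":0,"rz":0,"gripper":0.01},{"tx":0,"ty":0,"tz":0,"rx":0,"ry":0,"rz":0,"gripper":0.01},{"tx":0,"ty":0,"tz":0,"rx":0,"ry":0,"rz":0,"gripper":0.01},{"tx":0,"ty":0,"tz":0,"rx":0,"ry":0,"rz":0,"gripper":0.01},{"tx":0,"ty":0,"tz":0,"rx":0,"ry":0,"rz":0,"gripper":0.01}]'
python3 tip.py; python3 v.py final 230 170 340 290 200 100 310 220
```

```text
time: 16.8
eef_pos: [0.6367, -0.0235, 0.2349]
tcp_rot: [0.298, 3.127, 0.0]
contact_force: [-0.5, 0.4, -1.3]
opening: 0.0176
gripper_force: 40.6
eef [ 0.6366 -0.0235  0.2349] zmin 0.1182
slope 0.08007440765661435 0.017716646502904783 tip [np.float64(0.6341), np.float64(-0.0244)] n 113
mouth 76 ((634.0045166015625, -24.597152709960938), 13.423291206359863)
```

View pics/final.png

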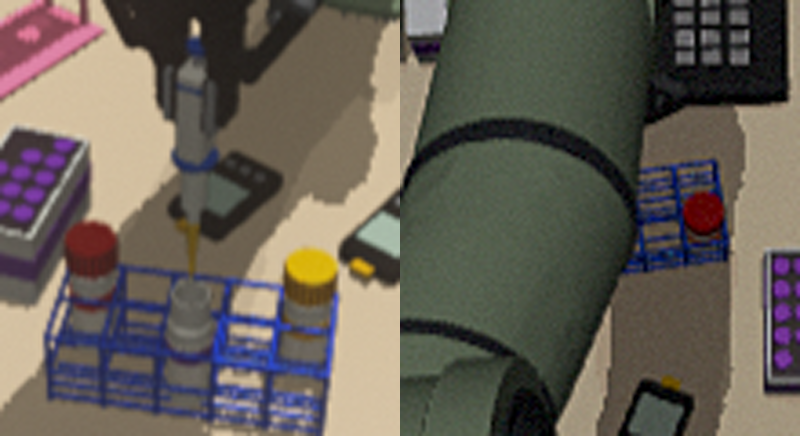

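The pipette is upright, with its tip at (192,275) just above the mouth at (190,290), about 14 mm up and centred. I'll lower it 3 mm more, let it settle and hand in.

```bash
python3 -m crank '[{"tx":0,"ty":0,"tz":-0.003,"rx":0,"ry":0,"rz":0,"gripper":0.01},{"tx":0,"ty":0,"tz":0,"rx":0,"ry":0,"rz":0,"gripper":0.01},{"tx":0,"ty":0,"tz":0,"rx":0,"ry":0,"rz":0,"gripper":0.01},{"tx":0,"ty":0,"tz":0,"rx":0,"ry":0,"rz":0,"gripper":0.01},{"tx":0,"ty":0,"tz":0,"rx":0,"ry":0,"rz":0,"gripper":0.01},{"tx":0,"ty":0,"tz":0,"rx":0,"ry":0,"rz":0,"gripper":0.01},{"tx":0,"ty":0,"tz":0,"rx":0,"ry":0,"rz":0,"gripper":0.01},{"tx":0,"ty":0,"tz":0,"rx":0,"ry":0,"rz":0,"gripper":0.01}]'; python3 tip.py; python3 -c "
from bench import manip;print(abs(manip.read_state()['qd']).max());print(manip.sign_off())"
```

```text
time: 17.95
eef_pos: [0.6366, -0.0235, 0.2318]
tcp_rot: [0.298, 3.127, -0.0]
contact_force: [-0.7, -0.6, -0.8]
opening: 0.0174
gripper_force: 40.6
eef [ 0.6366 -0.0235  0.2318] zmin 0.1136
slope 0.0830276063833761 0.021679027558499576 tip [np.float64(0.634), np.float64(-0.0245)] n 114
mouth 74 ((634.0936889648438, -23.392515182495117), 14.033461570739746)
0.0018953016594724474
the job is handed in; nothing more can be done
None
```

I handed the job in at about 18 s: the purple cap is rim down in the tray's +x recess, and the gripper is holding the blue pipette upright with its tip about 1 cm above the middle of the open vial's mouth; the hand-in gave no verdict.

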